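# Open the mist-line valve onto its back seat and test the mister

### The arm

A 7-joint arm with a two-finger parallel gripper is mounted at the origin on the work surface. World frame = base frame: x ahead of the robot, y to its left, z up, the work surface at z = 0. Lengths are in m, angles in rad, forces in N, time in s.
With the tool pointing down it reaches from about 0.35 to 0.9 m from the base axis. Payload 19.9 kg.
Tool frame: the origin (TCP) lies midway between the tips of the shut fingers; the grasp point (between the pads) lies 19 mm behind it; z points along the fingers, y is the direction in which the jaws open and shut (so a half turn about z gives the same grasp; the last joint's range is limited). The gripper opens to 94 mm and grips with 3 to 60 N. Pads are 16 mm wide; open, the fingers measure 119 mm over their backs; the gripper's body (75 mm by 177 mm) begins 78 mm behind the grasp point.
Start: joints at [-1.179, 0.417, -0.01, 1.614, 0.005, 1.111, -0.053], TCP at [0.262, 0.567, 0.205] pointing down, gripper open.
Joint ranges: [-2.81, 2.81], [-0.39, 2.02], [-1.27, 1.25], [0.06, 2.57], [-1.19, 4.33], [0.19, 2], [-2.82, 2.82]. Speed limits (rad/s): [1.89, 1.89, 2.39, 2.39, 3.01, 3.01, 3.01].

### API

Orientations are given as a rotation vector (axis times angle).
In Python, from bench import robot, imaging, job gives the robot as it stands. The module is installed in compiled form; this text tells all that it offers.
- The arm moves only by the tool carry_out, never from a script. Its argument "deltas" is one flat list of numbers, 4 for each row, row after row: the shift along the world's x, y, z in mm, then the turn about the world's z in degrees. In form: [tx, ty, tz, turn, tx, ty, tz, turn, ...]. A call has 1 to 20 rows; each row is the pose to reach, as a shift and turn from the pose commanded when the call began; what a row does not reach only later rows make up. A row lasts 1/12 s, in which the tool goes at most 41.7 mm and 7.16 degrees, less where a joint would pass 70% of its speed; a pose out of reach is approached as far as the arm can. A call with a gripper value outside its range is refused whole. "grip" is the finger opening in mm, from 0 to 94, set as the call begins (left out, the last holds). The fingers move at their own pace and stop on an object; the grip force is fixed at half the most. Time passes only in rows, so rows that repeat a pose let the fingers close. It gives the time, the measured TCP pose, the force and the opening at its end, in the units of the state.
- robot.sense(): the state, without advancing time (a new reading comes with each control period).
- imaging.camera(name): name is "scene" or "top"; returns the picture (420x560x3 uint8, red, green, blue); there is no depth.
- imaging.camera_model(name): a dict with "fx", "fy", "cx", "cy" (pixels), "k1" (the pictures are not rectified: a ray, as slopes to the right and down, at radius r is drawn at 1 + k1 r^2 times it, then the intrinsics apply), "pose" (4x4, takes a point from camera to world coordinates). Camera axes: x right, y down, z forward; pixel columns grow to the right and rows downward; lengths in m; the calibration is good to about 2 mm. A picture is of the moment at which its call begins. camera_model takes no time and is no camera call.
- job.finish_job(): hands the job in, once; it reports no verdict.
Trained networks look in the newest picture that a camera, given by its name, has taken for a name from the list of things; names that differ only in an ending like _2 or _b are one class to them, and where a whole thing is asked for, a point or a joint stands for the part that bears it (a point fixed in the world has none). Each returns a list of dicts, best first, with "conf" (0 to 1); they miss things now and then, are a little off and sometimes report something else, mostly with a low value. They report only what shows in the picture. A call takes as long as a camera call. They do not tell look-alikes from the thing itself.
- imaging.look_for(label, camera): "rect" ([centre column, centre row, width, height] in pixels, round what is visible of it).
The state is a dict: "clock": time; "joints": joint angles; "qvel": joint speeds; "joint_efforts": joint torques, N m; "tool_pos": TCP position; "eef_rot": TCP orientation; "ft_force": force on the tool from outside, world axes, zero at the start; "torque": the same for the moment, N m; "grip_width": opening from 0.0 (shut) to 1.0 (fully open).
Only numpy, scipy, OpenCV 4.12 (cv2) and the standard library are available. Lean on these libraries where they do the work, as an engineer would, in place of code of your own. Each camera call takes 0.05 s, during which the arm holds its last target.

### The job

Put the veranda's mist line into service: turn the red handwheel, whose stem rises as it opens, anticlockwise (seen from above) until the valve is fully open and has come up snug against its inner stop, clearly tightened but not forced. Then let go of the wheel, press the white button on top of the green mister gently all the way down, and let it spring back. Leave the other things on the board alone.

Things in the scene. Friction and masses are not known exactly. Their poses are not given: they have to be found in the camera images.
- valve: brass water valve fixed on the board: round foot 80 mm across, upright body at most 52 mm across, a short level outlet reaching 46 mm along its +x at 35 mm height, domed top 84 mm up. Origin: centre of its underside, z up (the wheel's axis). It starts shut. A hidden stop inside ends the opening after 7 to 14 mm of rise, different each time; it can be felt, not seen.
- wheel_centre (a point): centre of the red handwheel on top of the valve, on its axis and half-way up its rim; z up, x along its white spoke; turns and rises with the wheel. The wheel is 60 mm in diameter, its rim 14 mm high, with five spokes; grip it across its diameter from above, at any angle. When shut this point is 102 mm above the board.
- wheel: the same handwheel (same origin and axes). Anticlockwise from above opens: it rises 16 mm per turn (2.55 mm per rad). Free turning takes 0.3 N m of friction, which also holds it where left (a moment read at rest can lie up to 0.3 either side of the load). From the hidden stop on, the moment grows by 0.23 N m per further rad: 0.06 to 0.18 above free turning is snug, 0.23 is forced, harming the seat.
- mist_button_top (a point): centre of the top face of the mister's white round push button, 28 mm in diameter; z up; it moves down with the button
- mist_button (a joint): travel of the mister's push button: 0 m up, 0.006 m fully pressed; a spring button that takes about 5 N to push fully down and springs back
- mister: green plastic spray mister, screwed to the board by a foot of 91 mm diameter, body 68 mm in diameter, shoulder and neck above, a short nozzle at 131 mm height reaching 43 mm along its -x; the button sits on top of it, centred, with its housing from 138 mm up. Origin at the centre of its underside, z up.
- tray: shallow brown bonsai tray, 150 x 100 x 36 mm, loose, empty; origin at the centre of its underside, long side along x
- root_hook: stainless steel root hook lying flat, loose, about 190 mm long along its x and 12 mm high; origin near its middle on the board
- vase: small greenish glass vase, loose, 110 mm tall, 68 mm across at its widest; origin at the centre of its underside, z up
- turntable: round wooden bonsai turntable, loose, 140 mm in diameter, 38 mm high; origin at the centre of its underside
There are look-alikes about, which are no part of the job. Leave any orange or purple look-alike of the mister alone. Of the things that look like the root_hook, the larger one is meant.

How it is judged:
By the outcome, as a careful person would: the job done as asked, in the order asked, and still so for the second after the job is handed in, with the robot touching nothing.
It also fails if it takes over 72 s, if anything falls off the work surface, if the arm or the gripper's body presses on something with over 40 N, if the wrist force passes 120 N, or if a joint passes its speed limit or range.

## Working session

There is one attempt and no reset: what is moved stays moved. The work goes in short steps, Python scripts to look and compute and a tool call to move; the robot and the scene stay as the last step left them, time stands still between calls to the robot, and variables do not carry over. Pictures are saved under pics/ and viewed, and the job is handed in when it is done.

Besides the shell and the picture viewer there is one more tool, called after "Call:" by a JSON object that holds its "api" and its "payload", one argument or row to a line. carry_out: Moves the arm, as the interface text tells. Its arguments: {"type":"object","properties":{"deltas":{"type":"array","items":{"type":"number"}},"grip":{"type":"number"}},"required":["deltas"]}

```bash
mkdir -p pics; cat > h.py <<'E'
import numpy as np, cv2
from bench import robot, imaging, job
def ray(cam,u,v):
    m=imaging.camera_model(cam)
    K=np.array([[m['fx'],0,m['cx']],[0,m['fy'],m['cy']],[0,0,1.]])
    p=cv2.undistortPoints(np.array([[[u,v]]],float),K,np.array([m['k1'],0,0,0.]))[0,0]
    P=np.array(m['pose']); d=P[:3,:3]@np.array([p[0],p[1],1]); return P[:3,3],d
def atz(cam,u,v,z):
    o,d=ray(cam,u,v); return o+d*(z-o[2])/d[2]
def proj(cam,X):
    m=imaging.camera_model(cam);P=np.array(m['pose']);c=P[:3,:3].T@(np.array(X)-P[:3,3])
    a=c[:2]/c[2]; a=a*(1+m['k1']*(a@a)); return np.array([m['fx']*a[0]+m['cx'],m['fy']*a[1]+m['cy']])
def tri(u1,u2):
    o1,d1=ray('scene',*u1);o2,d2=ray('top',*u2)
    A=np.stack([d1,-d2],1); s=np.linalg.lstsq(A,o2-o1,rcond=None)[0]
    a=o1+d1*s[0];b=o2+d2*s[1]; return (a+b)/2,np.linalg.norm(a-b)
def snap(cam,name):
    im=imaging.camera(cam); cv2.imwrite('pics/'+name,im[:,:,::-1]); return im
E
python3 - <<'E'
from h import *
for c in('scene','top'):
    snap(c,c+'1.png'); m=imaging.camera_model(c); print(m)
    for l in('wheel','valve','mister','mist_button_top'):
        print(c,l,[(np.round(d['rect'],1).tolist(),round(d['conf'],2)) for d in imaging.look_for(l,c)][:5])
s=robot.sense();print(s)
E
```

```text
{'fx': 531.6271340497285, 'fy': 531.6271340497285, 'cx': 271.66331246631756, 'cy': 203.8478435371436, 'k1': -0.0012059004038987079, 'pose': array([[-0.2829697 ,  0.6663507 , -0.68985861,  1.41941067],
       [ 0.95905273,  0.18751477, -0.21226417,  0.29960652],
       [-0.0120837 , -0.72167511, -0.69212645,  0.92870532],
       [ 0.        ,  0.        ,  0.        ,  1.        ]])}
scene wheel [([254.6, 167.4, 31.1, 16.1], 0.82)]
scene valve [([254.7, 181.2, 29.4, 49.4], 0.85)]
scene mister [([194.4, 153.7, 28.9, 64.0], 0.92), ([188.8, 201.2, 38.6, 66.3], 0.6), ([147.9, 238.8, 41.0, 75.3], 0.59)]
scene mist_button_top [([137.8, 211.8, 12.1, 8.0], 0.49), ([191.6, 130.2, 11.3, 12.2], 0.44)]
{'fx': 546.7063067052514, 'fy': 546.7063067052514, 'cx': 286.60443393076, 'cy': 211.27407552313602, 'k1': 0.013781182055748912, 'pose': array([[ 0.00740814, -0.99601274,  0.08890298,  0.45852651],
       [-0.99996763, -0.00765782, -0.00246771,  0.05181399],
       [ 0.00313867, -0.08888182, -0.99603723,  1.54394196],
       [ 0.        ,  0.        ,  0.        ,  1.        ]])}
top wheel [([318.6,
[... 263 characters left out ...]
2, 11.2, 9.5], 0.51)]
{'clock': 0.5, 'joints': array([-1.17947868,  0.4174438 , -0.01029969,  1.61363027,  0.00470061,
        1.11069639, -0.05300373]), 'qvel': array([-0.00036764,  0.00045312, -0.00091308,  0.00136657,  0.0031738 ,
        0.00035158,  0.00046751]), 'joint_efforts': array([-2.61796828e-03, -8.50479126e+01,  6.36473726e-01, -4.26040471e+01,
       -4.89855360e-02,  1.42795255e-02, -1.13612722e-05]), 'tool_pos': array([0.26212659, 0.56733129, 0.20538501]), 'eef_rot': array([ 6.74572699e-01,  3.06830433e+00, -2.47551096e-04]), 'ft_force': array([-0.09219295,  0.01683573,  0.58806492]), 'torque': array([ 0.01321724, -0.01588993,  0.03722794]), 'grip_width': 1.0010115858016289}
```

```bash
ls pics
```

```text
scene1.png
top1.png
```

View pics/scene1.png

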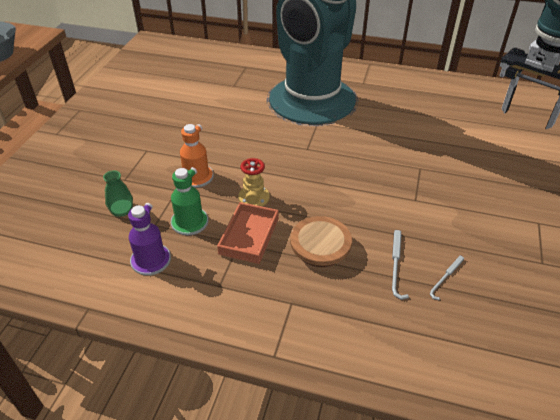

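View pics/top1.png

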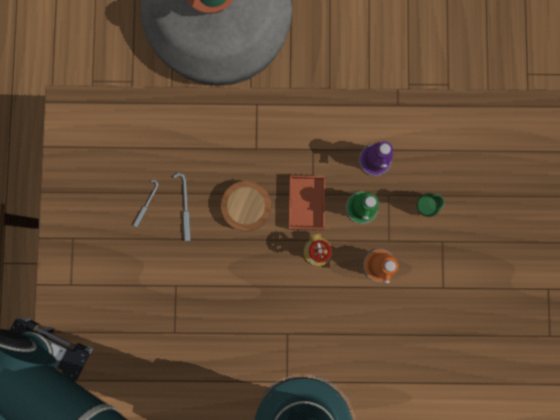

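```bash
python3 - <<'E'
from h import *
a=cv2.imread('pics/scene1.png')[120:280,120:320]; b=cv2.imread('pics/top1.png')[140:290,290:410]
cv2.imwrite('pics/zs.png',cv2.resize(a,None,fx=3.7,fy=3.7,interpolation=2)); cv2.imwrite('pics/zt.png',cv2.resize(b,None,fx=4,fy=4,interpolation=2))
p,e=tri((254.6,167.4),(318.6,252.4)); print('wheel',p,e)
print(atz('top',318.6,252.4,.102),atz('scene',254.6,167.4,.102))
E
```

```text
wheel [ 0.47861007 -0.03455665  0.09646166] 0.005219463165828603
[ 0.47926795 -0.03672531  0.102     ] [ 0.4843248  -0.02978594  0.102     ]
```

View pics/zs.png

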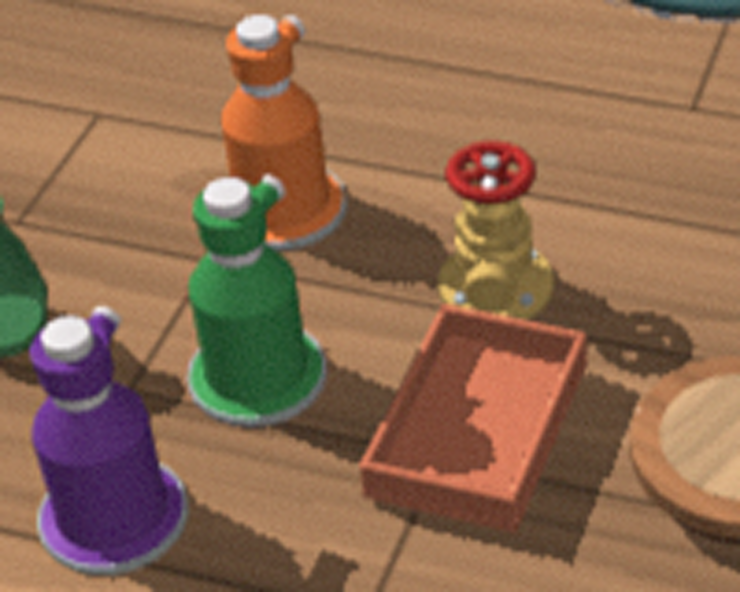

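View pics/zt.png

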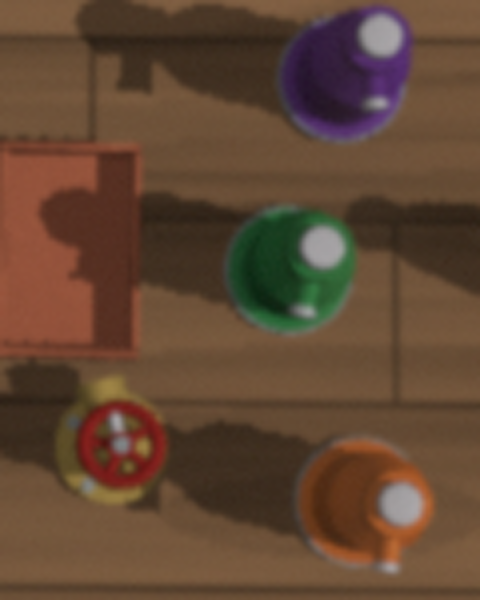

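```bash
python3 - <<'E'
from h import *
def cen(f,x0,x1,y0,y1,kind):
    im=cv2.imread(f); h=cv2.cvtColor(im,cv2.COLOR_BGR2HSV).astype(int)
    H,S,V=h[...,0],h[...,1],h[...,2]
    if kind=='red': m=((H<6)|(H>172))&(S>150)&(V>60)
    if kind=='white': m=(S<60)&(V>150)
    m2=np.zeros_like(m);m2[y0:y1,x0:x1]=m[y0:y1,x0:x1]
    ys,xs=np.nonzero(m2); print(f,kind,len(xs),xs.min(),xs.max(),ys.min(),ys.max(),xs.mean(),ys.mean())
    el=cv2.minEnclosingCircle(np.stack([xs,ys],1).astype(np.float32)); print(el)
    return xs.mean(),ys.mean()
cen('pics/scene1.png',236,275,152,182,'red');cen('pics/top1.png',303,335,235,268,'red')
a=cen('pics/scene1.png',170,200,160,186,'white');b=cen('pics/top1.png',355,382,190,215,'white')
print(tri(a,b))
E
```

```text
pics/scene1.png red 249 240 264 158 174 251.9277108433735 166.08032128514057
((252.0, 166.5), 12.010512351989746)
pics/top1.png red 203 310 330 241 261 319.8226600985222 251.39408866995075
((320.0833435058594, 250.7916717529297), 10.772754669189453)
pics/scene1.png white 96 175 195 167 176 181.94791666666666 171.35416666666666
((185.0, 171.5), 10.30786418914795)
pics/top1.png white 60 367 375 198 205 370.75 201.4
((370.70001220703125, 201.3000030517578), 4.356695175170898)
(array([ 0.60768637, -0.16245766,  0.16031118]), np.float64(0.0066398584778886395))
```

```bash
python3 - <<'E'
from h import *
print(tri((252.2,166),(320.2,251)), tri((181.2,171.7),(370.7,201.4)))
print('wheel',atz('top',320.2,251,.105),atz('scene',252.2,166,.105))
for z in(.15,.156): print('btn',z,atz('top',370.7,201.4,z),atz('scene',181.2,171.7,z))
from scipy.spatial.transform import Rotation as R
s=robot.sense(); M=R.from_rotvec(s['eef_rot']).as_matrix(); print(M, s['tool_pos'])
E
```

```text
(array([ 0.48233738, -0.03878434,  0.10290712]), np.float64(0.004340980739542171)) (array([ 0.6080994 , -0.16329327,  0.15934712]), np.float64(0.004932284121162914))
wheel [ 0.48292202 -0.04073475  0.105     ] [ 0.48425921 -0.03579776  0.105     ]
btn 0.15 [ 0.61002396 -0.16709905  0.15      ] [ 0.59785231 -0.1663501   0.15      ]
btn 0.156 [ 0.60937186 -0.16615678  0.156     ] [ 0.6041825  -0.16275986  0.156     ]
[[-9.07787327e-01  4.19430767e-01 -2.38074905e-05]
 [ 4.19430766e-01  9.07787314e-01 -1.56126073e-04]
 [-4.38719407e-05 -1.51714864e-04 -9.99999988e-01]] [0.26212659 0.56733129 0.20538501]
```

Call:
{"api": "carry_out", "payload": {
  "deltas": [20,-55,0,-6,44,-121,0,-13,57,-157,0,-20,71,-193,0,-27,84,-230,0,-34,97,-266,0,-41,110,-302,0,-48,124,-339,0,-55,137,-375,0,-62,150,-411,0,-69,164,-448,0,-76,177,-484,0,-83,190,-520,0,-90,203,-557,0,-97,212,-580,0,-104,217,-593,0,-111,221,-605,0,-118,221,-605,0,-125,221,-605,0,-130,221,-605,0,-130],
  "grip": 94
}}

```text
clock: 2.17
tool_pos: [0.4832, -0.0378, 0.2055]
eef_rot: [3.068, 0.678, 0.0]
ft_force: [-0.1, -0.1, 0.6]
grip_width: 1.0
```

```bash
python3 - <<'E'
from h import *
a=snap('scene','scene2.png');b=snap('top','top2.png')
s=robot.sense();print(s); 
from scipy.spatial.transform import Rotation as R
M=R.from_rotvec(s['eef_rot']).as_matrix();print(M)
p=s['tool_pos']
for c,n,f in(('scene','2',1),('top','2',1)):
    im=cv2.imread(f'pics/{c}2.png')
    k=4
    uv=proj(c,p).astype(int); x0,y0=max(uv[0]-70,0),max(uv[1]-60,0)
    z=cv2.resize(im[y0:y0+130,x0:x0+150],None,fx=k,fy=k,interpolation=2)
    for d in(-.047,0,.047):
        q=proj(c,p+M[:,1]*d); cv2.circle(z,tuple(int(t) for t in ((q-[x0,y0]+.5)*k)),3,(255,0,255),1)
    q=proj(c,[.4835,-.038,.105]);cv2.circle(z,tuple(int(t) for t in ((q-[x0,y0]+.5)*k)),3,(255,255,0),1)
    cv2.imwrite(f'pics/{c}2z.png',z); print(c,uv)
E
```

```text
{'clock': 2.2667, 'joints': array([-0.59236021,  0.1937585 ,  0.68527974,  1.97144441, -0.14330028,
        1.02394686, -0.96858415]), 'qvel': array([ 0.00178056, -0.00291306, -0.00661256,  0.00060597,  0.00117956,
        0.00052205,  0.01305311]), 'joint_efforts': array([ 9.68620327e-03, -4.84361351e+01,  6.12128153e+00, -4.03079581e+01,
       -5.43132867e-02, -5.34658867e-02, -8.81266817e-01]), 'tool_pos': array([ 0.48313604, -0.03744493,  0.20547565]), 'eef_rot': array([-3.06450951e+00, -6.91147977e-01, -8.67306602e-05]), 'ft_force': array([0.18889715, 0.25296804, 0.52797272]), 'torque': array([-0.06763675,  0.12965952,  0.05673611]), 'grip_width': 0.9989447372889079}
[[ 9.03193804e-01  4.29232981e-01  2.93412914e-05]
 [ 4.29232975e-01 -9.03193799e-01  1.20878098e-04]
 [ 7.83857389e-05 -9.65820996e-05 -9.99999992e-01]]
scene [250 131]
top [321 250]
```

View pics/scene2z.png

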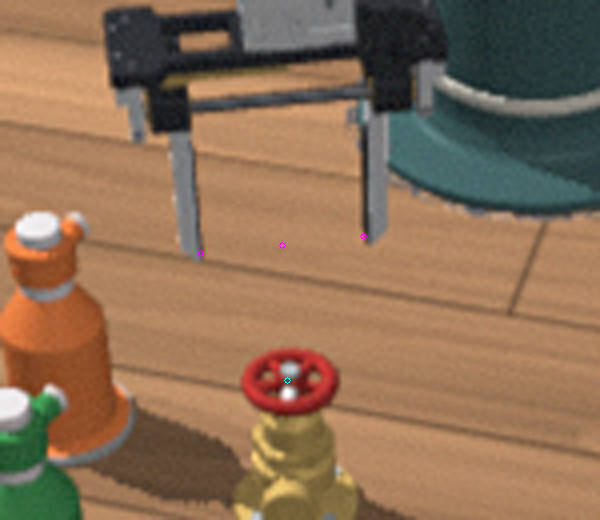

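View pics/top2z.png

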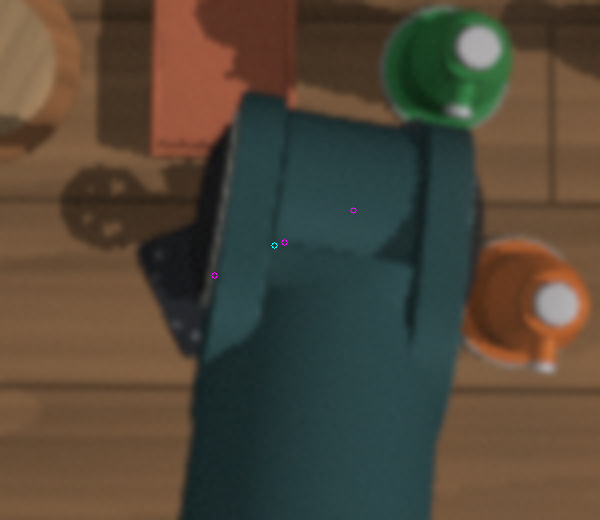

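Call:
{"api": "carry_out", "payload": {
  "deltas": [0,0,-25,0,0,0,-60,0,0,0,-90,0,0,0,-110,0,0,0,-121,0,0,0,-121,0,0,0,-121,0],
  "grip": 70
}}

```text
clock: 2.85
tool_pos: [0.4834, -0.0378, 0.0849]
eef_rot: [3.065, 0.687, -0.0]
ft_force: [-0.0, -0.4, 0.7]
grip_width: 0.745
```

Call:
{"api": "carry_out", "payload": {
  "deltas": [0,0,0,0,0,0,0,0,0,0,0,0],
  "grip": 63
}}

```text
clock: 3.1
tool_pos: [0.4838, -0.0375, 0.0854]
eef_rot: [-3.066, -0.686, -0.003]
ft_force: [-0.2, -0.3, 0.7]
grip_width: 0.67
```

```bash
python3 - <<'E'
from h import *
s=robot.sense();print({k:np.round(s[k],4) for k in('clock','tool_pos','ft_force','torque','grip_width','joints')})
im=snap('scene','scene3.png');cv2.imwrite('pics/scene3z.png',cv2.resize(im[100:230,180:330,::-1],None,fx=4,fy=4,interpolation=2))
E
```

```text
{'clock': np.float64(3.1), 'tool_pos': array([ 0.4838, -0.0375,  0.0854]), 'ft_force': array([-0.1699, -0.3103,  0.7148]), 'torque': array([-0.0054,  0.1361, -0.012 ]), 'grip_width': np.float64(0.6699), 'joints': array([-0.4974,  0.3881,  0.6113,  2.0762, -0.3195,  0.7666, -0.8187])}
```

View pics/scene3z.png

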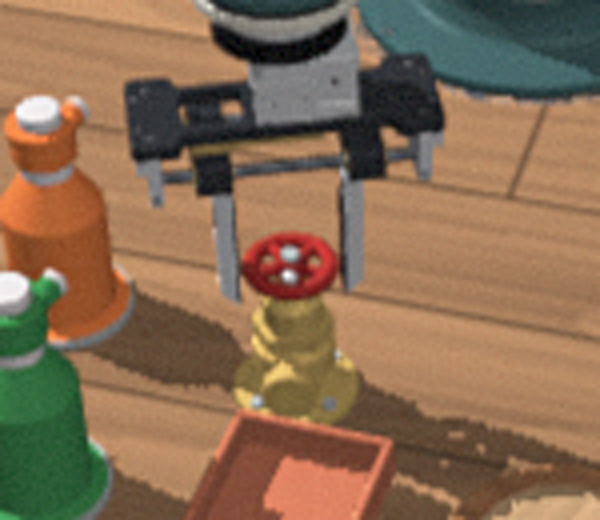

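Call:
{"api": "carry_out", "payload": {
  "deltas": [0,0,0,0,0,0,0,0,0,0,0,0,0,0,0,0,0,0,0,0],
  "grip": 50
}}

```text
clock: 3.57
tool_pos: [0.4835, -0.0375, 0.0849]
eef_rot: [-3.066, -0.686, -0.001]
ft_force: [-1.2, 0.7, 8.0]
grip_width: 0.635
```

```bash
cat > st.py <<'E'
from h import *
from scipy.spatial.transform import Rotation as R
s=robot.sense();M=R.from_rotvec(s['eef_rot']).as_matrix()
print({k:np.round(s[k],4).tolist() for k in('clock','tool_pos','ft_force','torque','grip_width','joints')},'yaw',round(float(np.degrees(np.arctan2(M[1,0],M[0,0]))),2),'j7',round(s['joint_efforts'][6],3))
print('local F',np.round(M.T@s['ft_force'],2))
E
python3 st.py
```

```text
{'clock': 3.5667, 'tool_pos': [0.4835, -0.0375, 0.0849], 'ft_force': [-1.2281, 0.7018, 7.9959], 'torque': [0.1676, 0.4704, 0.0226], 'grip_width': 0.6351, 'joints': [-0.4971, 0.3891, 0.611, 2.0765, -0.3199, 0.7664, -0.8187]} yaw 25.21 j7 -0.019
local F [-0.81 -1.16 -8.  ]
```

Call:
{"api": "carry_out", "payload": {
  "deltas": [0,0,0.2,4,0,0,0.4,8,0,0,0.5,12,0,0,0.7,16,0,0,0.9,20,0,0,1.1,24]
}}

```text
clock: 4.07
tool_pos: [0.4834, -0.0374, 0.086]
eef_rot: [-2.854, -1.312, -0.001]
ft_force: [-2.4, 3.5, 8.1]
grip_width: 0.628
```

```bash
python3 st.py
```

```text
{'clock': 4.0667, 'tool_pos': [0.4834, -0.0374, 0.086], 'ft_force': [-2.4317, 3.4936, 8.0952], 'torque': [0.5353, 0.6006, -0.3066], 'grip_width': 0.6276, 'joints': [-0.4178, 0.3683, 0.5123, 2.0736, -0.26, 0.7602, -0.453]} yaw 49.39 j7 -2.081
local F [ 1.08 -4.12 -8.09]
```

Call:
{"api": "carry_out", "payload": {
  "deltas": [0,0,0.3,6,0,0,0.5,12,0,0,0.8,18,0,0,1.1,24,0,0,1.3,30,0,0,1.6,36,0,0,1.9,42,0,0,2.1,48,0,0,2.4,54,0,0,2.7,60,0,0,2.9,66,0,0,3.2,72]
}}

```text
clock: 5.07
tool_pos: [0.4828, -0.0373, 0.0891]
eef_rot: [-1.535, -2.74, -0.0]
ft_force: [-6.1, 2.9, 11.2]
grip_width: 0.634
```

```bash
python3 st.py
```

```text
{'clock': 5.0667, 'tool_pos': [0.4828, -0.0373, 0.0891], 'ft_force': [-6.0547, 2.866, 11.2442], 'torque': [0.6074, 1.5559, -0.3459], 'grip_width': 0.6338, 'joints': [-0.1886, 0.3324, 0.237, 2.065, -0.1126, 0.7568, 0.6675]} yaw 121.49 j7 -3.396
local F [  5.62  -3.67 -11.24]
```

Call:
{"api": "carry_out", "payload": {
  "deltas": [-0.4,0.1,0.5,6,-0.8,0.2,0.9,12,-0.8,0.2,1.2,18,-0.8,0.2,1.5,24,-0.8,0.2,1.7,30,-0.8,0.2,2.0,36,-0.8,0.2,2.3,42,-0.8,0.2,2.5,48]
}}

```text
clock: 5.73
tool_pos: [0.4822, -0.0376, 0.0914]
eef_rot: [-0.288, -3.128, 0.0]
ft_force: [-2.0, -0.9, 3.0]
grip_width: 0.631
```

```bash
python3 st.py
```

```text
{'clock': 5.7333, 'tool_pos': [0.4822, -0.0376, 0.0914], 'ft_force': [-2.0348, -0.8827, 3.0178], 'torque': [-0.1044, 0.4386, -0.3196], 'grip_width': 0.6306, 'joints': [-0.0436, 0.3217, 0.0671, 2.0606, -0.0305, 0.7604, 1.4293]} yaw 169.47 j7 -3.468
local F [ 1.84 -1.24 -3.02]
```

Call:
{"api": "carry_out", "payload": {
  "deltas": [0,0,0,0,0,0,0,0,0,0,0,0,0,0,15,0,0,0,40,0,0,0,45,-7,0,0,45,-14,0,0,45,-21,0,0,45,-28,0,0,45,-35,0,0,45,-42,0,0,45,-49,0,0,45,-56,0,0,45,-63,0,0,45,-70,0,0,45,-77,0,0,45,-84,0,0,45,-91,0,0,45,-98,0,0,45,-105],
  "grip": 78
}}

```text
clock: 7.4
tool_pos: [0.4823, -0.0373, 0.1363]
eef_rot: [-2.669, -1.658, -0.0]
ft_force: [0.2, 0.3, 0.7]
grip_width: 0.831
```

Call:
{"api": "carry_out", "payload": {
  "deltas": [0,0,0,-7,0,0,0,-14,0,0,0,-21,0,0,0,-28,0,0,0,-35,0,0,0,-42,0,0,0,-49,0,0,0,-56,0,0,0,-63,0,0,0,-70,0,0,0,-75,0,0,-15,-75,0,0,-35,-75,0,0,-45,-75,0,0,-45,-75,0,0,-45,-75]
}}

```text
clock: 8.73
tool_pos: [0.4822, -0.0376, 0.0913]
eef_rot: [3.127, -0.298, -0.001]
ft_force: [-0.0, 0.1, -0.3]
grip_width: 0.831
```

```bash
python3 st.py
```

```text
{'clock': 8.7333, 'tool_pos': [0.4822, -0.0376, 0.0913], 'ft_force': [-0.0482, 0.0585, -0.3222], 'torque': [-0.0193, 0.1521, -0.0132], 'grip_width': 0.8308, 'joints': [-0.4727, 0.3686, 0.5783, 2.0735, -0.2843, 0.7766, -1.4807]} yaw -10.87 j7 0.15
local F [-0.06 -0.05  0.32]
```

Call:
{"api": "carry_out", "payload": {
  "deltas": [0,0,0,0,0,0,0,0,0,0,0,0,0,0,0,0,0,0,0,0,0,0,0,0],
  "grip": 50
}}

```text
clock: 9.23
tool_pos: [0.4827, -0.0377, 0.0918]
eef_rot: [-3.127, 0.296, -0.002]
ft_force: [-1.5, -1.1, 7.2]
grip_width: 0.638
```

Call:
{"api": "carry_out", "payload": {
  "deltas": [0,0,0.2,4,0,0,0.4,8,0,0,0.5,12]
}}

```text
clock: 9.48
tool_pos: [0.4828, -0.0377, 0.0923]
eef_rot: [-3.141, -0.037, -0.002]
ft_force: [-1.7, -1.1, 8.4]
grip_width: 0.634
```

```bash
python3 st.py
```

```text
{'clock': 9.4833, 'tool_pos': [0.4828, -0.0377, 0.0923], 'ft_force': [-1.6599, -1.0747, 8.4125], 'torque': [-0.4157, 0.6036, -0.3399], 'grip_width': 0.6344, 'joints': [-0.4332, 0.3579, 0.5299, 2.0718, -0.2565, 0.7732, -1.2931]} yaw 1.36 j7 -2.159
local F [-1.68  1.03 -8.41]
```

Call:
{"api": "carry_out", "payload": {
  "deltas": [0,0,0.2,5,0,0,0.4,10,0,0,0.7,15]
}}

```text
clock: 9.73
tool_pos: [0.4827, -0.0377, 0.093]
eef_rot: [3.109, 0.448, 0.002]
ft_force: [-1.5, -0.7, 6.2]
grip_width: 0.632
```

```bash
python3 st.py
```

```text
{'clock': 9.7333, 'tool_pos': [0.4827, -0.0377, 0.093], 'ft_force': [-1.4928, -0.7323, 6.1971], 'torque': [-0.3494, 0.3794, -0.372], 'grip_width': 0.6319, 'joints': [-0.3848, 0.3475, 0.4709, 2.07, -0.2239, 0.771, -1.0612]} yaw 16.4 j7 -2.745
local F [-1.63  0.28 -6.2 ]
```

Call:
{"api": "carry_out", "payload": {
  "deltas": [0,0,0.2,5,0,0,0.4,10,0,0,0.7,15]
}}

```text
clock: 9.98
tool_pos: [0.4827, -0.0377, 0.0937]
eef_rot: [3.024, 0.85, 0.001]
ft_force: [-0.9, -2.4, 3.8]
grip_width: 0.633
```

```bash
python3 st.py
```

```text
{'clock': 9.9833, 'tool_pos': [0.4827, -0.0377, 0.0937], 'ft_force': [-0.9277, -2.3665, 3.7945], 'torque': [-0.4776, 0.295, -0.3514], 'grip_width': 0.6327, 'joints': [-0.3374, 0.339, 0.4136, 2.0681, -0.1934, 0.7697, -0.828]} yaw 31.4 j7 -2.755
local F [-2.02  1.54 -3.8 ]
```

Call:
{"api": "carry_out", "payload": {
  "deltas": [0,0,0.2,5,0,0,0.4,10]
}}

```text
clock: 10.15
tool_pos: [0.4827, -0.0378, 0.0941]
eef_rot: [2.938, 1.11, 0.002]
ft_force: [-0.8, -2.2, 7.1]
grip_width: 0.629
```

```bash
python3 st.py
```

```text
{'clock': 10.15, 'tool_pos': [0.4827, -0.0378, 0.0941], 'ft_force': [-0.8251, -2.1622, 7.0721], 'torque': [-0.4317, 0.3479, -0.3206], 'grip_width': 0.629, 'joints': [-0.3062, 0.3341, 0.3762, 2.0668, -0.1742, 0.7691, -0.6716]} yaw 41.4 j7 -2.774
local F [-2.04  1.08 -7.07]
```

Call:
{"api": "carry_out", "payload": {
  "deltas": [0,0,0.2,5]
}}

```text
clock: 10.23
tool_pos: [0.4827, -0.0378, 0.0944]
eef_rot: [2.887, 1.237, 0.001]
ft_force: [-0.6, -2.2, 7.4]
grip_width: 0.627
```

```bash
python3 st.py
```

```text
{'clock': 10.2333, 'tool_pos': [0.4827, -0.0378, 0.0944], 'ft_force': [-0.6478, -2.2442, 7.4371], 'torque': [-0.4117, 0.4062, -0.321], 'grip_width': 0.6268, 'joints': [-0.2906, 0.3319, 0.3577, 2.0662, -0.1649, 0.769, -0.593]} yaw 46.4 j7 -2.779
local F [-2.07  1.08 -7.44]
```

Call:
{"api": "carry_out", "payload": {
  "deltas": [0,0,0.2,5,0,0,0.4,10,0,0,0.7,15]
}}

```text
clock: 10.48
tool_pos: [0.4827, -0.0378, 0.095]
eef_rot: [2.701, 1.604, 0.001]
ft_force: [-0.9, -1.7, 5.6]
grip_width: 0.63
```

```bash
python3 st.py
```

```text
{'clock': 10.4833, 'tool_pos': [0.4827, -0.0378, 0.095], 'ft_force': [-0.9067, -1.6888, 5.5568], 'torque': [-0.4869, 0.1812, -0.3488], 'grip_width': 0.63, 'joints': [-0.2446, 0.326, 0.303, 2.0643, -0.1378, 0.769, -0.3567]} yaw 61.4 j7 -2.797
local F [-1.91  0.02 -5.56]
```

Call:
{"api": "carry_out", "payload": {
  "deltas": [0,0,0.2,5,0,0,0.4,10,0,0,0.7,15]
}}

```text
clock: 10.73
tool_pos: [0.4828, -0.0378, 0.0957]
eef_rot: [2.468, 1.942, 0.001]
ft_force: [0.8, -2.5, 4.2]
grip_width: 0.628
```

```bash
python3 st.py
```

```text
{'clock': 10.7333, 'tool_pos': [0.4828, -0.0378, 0.0957], 'ft_force': [0.7615, -2.5105, 4.1861], 'torque': [-0.4902, 0.1184, -0.3414], 'grip_width': 0.6279, 'joints': [-0.1992, 0.3211, 0.2493, 2.0623, -0.112, 0.7695, -0.119]} yaw 76.4 j7 -2.815
local F [-2.26  1.33 -4.18]
```

Call:
{"api": "carry_out", "payload": {
  "deltas": [0,0,0.2,5,0,0,0.4,10,0,0,0.7,15]
}}

```text
clock: 10.98
tool_pos: [0.4828, -0.0378, 0.0964]
eef_rot: [2.194, 2.248, 0.001]
ft_force: [0.5, -2.0, 2.9]
grip_width: 0.633
```

```bash
python3 st.py
```

```text
{'clock': 10.9833, 'tool_pos': [0.4828, -0.0378, 0.0964], 'ft_force': [0.4637, -1.9726, 2.8989], 'torque': [-0.4339, 0.051, -0.3226], 'grip_width': 0.6326, 'joints': [-0.1542, 0.3172, 0.1965, 2.0604, -0.0873, 0.7705, 0.1198]} yaw 91.4 j7 -2.831
local F [-1.98  0.42 -2.9 ]
```

Call:
{"api": "carry_out", "payload": {
  "deltas": [0,0,0.2,5,0,0,0.4,10]
}}

```text
clock: 11.15
tool_pos: [0.4828, -0.0378, 0.0968]
eef_rot: [1.989, 2.43, 0.001]
ft_force: [0.2, -1.9, 5.4]
grip_width: 0.63
```

```bash
python3 st.py
```

```text
{'clock': 11.15, 'tool_pos': [0.4828, -0.0378, 0.0968], 'ft_force': [0.2091, -1.8535, 5.4326], 'torque': [-0.4415, 0.0613, -0.3338], 'grip_width': 0.6299, 'joints': [-0.1247, 0.3152, 0.1618, 2.0592, -0.0714, 0.7712, 0.2795]} yaw 101.4 j7 -2.821
local F [-1.86 -0.16 -5.43]
```

Call:
{"api": "carry_out", "payload": {
  "deltas": [0,0,0.2,5,0,0,0.4,10,0,0,0.7,15]
}}

```text
clock: 11.4
tool_pos: [0.4828, -0.0378, 0.0975]
eef_rot: [1.655, 2.669, 0.001]
ft_force: [1.5, -1.3, 1.8]
grip_width: 0.633
```

```bash
python3 st.py
```

```text
{'clock': 11.4, 'tool_pos': [0.4828, -0.0378, 0.0975], 'ft_force': [1.4844, -1.2967, 1.8211], 'torque': [-0.4388, -0.1412, -0.3771], 'grip_width': 0.6332, 'joints': [-0.0806, 0.3126, 0.1104, 2.0573, -0.0482, 0.7729, 0.5197]} yaw 116.4 j7 -2.782
local F [-1.82  0.75 -1.82]
```

Call:
{"api": "carry_out", "payload": {
  "deltas": [0,0,0.2,5,0,0,0.4,10]
}}

```text
clock: 11.57
tool_pos: [0.4829, -0.0378, 0.0979]
eef_rot: [1.416, 2.803, 0.001]
ft_force: [0.5, -1.3, 4.2]
grip_width: 0.629
```

```bash
python3 st.py
```

```text
{'clock': 11.5667, 'tool_pos': [0.4829, -0.0378, 0.0979], 'ft_force': [0.4973, -1.3335, 4.1879], 'torque': [-0.3806, -0.0593, -0.4554], 'grip_width': 0.6289, 'joints': [-0.0514, 0.3114, 0.0764, 2.056, -0.0331, 0.774, 0.6802]} yaw 126.39 j7 -2.749
local F [-1.37 -0.39 -4.19]
```

Call:
{"api": "carry_out", "payload": {
  "deltas": [0,0,0.1,1]
}}

```text
clock: 11.65
tool_pos: [0.4828, -0.0378, 0.098]
eef_rot: [1.391, 2.815, 0.001]
ft_force: [1.0, -2.1, 4.0]
grip_width: 0.634
```

```bash
python3 st.py
```

```text
{'clock': 11.65, 'tool_pos': [0.4828, -0.0378, 0.098], 'ft_force': [0.9942, -2.1125, 3.9982], 'torque': [-0.3783, -0.2538, -0.4199], 'grip_width': 0.6345, 'joints': [-0.0481, 0.3113, 0.0727, 2.0559, -0.0316, 0.7742, 0.6966]} yaw 127.41 j7 2.152
local F [-2.29 -0.49 -4.  ]
```

Call:
{"api": "carry_out", "payload": {
  "deltas": [0,0,0,1]
}}

```text
clock: 11.73
tool_pos: [0.4828, -0.0378, 0.098]
eef_rot: [1.374, 2.824, 0.001]
ft_force: [0.7, -2.1, 8.4]
grip_width: 0.632
```

```bash
python3 st.py
```

```text
{'clock': 11.7333, 'tool_pos': [0.4828, -0.0378, 0.098], 'ft_force': [0.7444, -2.089, 8.4203], 'torque': [-0.4525, 0.0865, -0.4213], 'grip_width': 0.6319, 'joints': [-0.046, 0.3113, 0.0703, 2.0558, -0.0306, 0.7743, 0.7075]} yaw 128.09 j7 0.556
local F [-2.11 -0.7  -8.42]
```

Call:
{"api": "carry_out", "payload": {
  "deltas": [0,0,0,0,0,0,0,0,0,0,0,0,0,0,0,0,0,0,15,0,0,0,45,0,0,0,80,0,0,0,115,0,0,0,135,0,0,0,140,0],
  "grip": 80
}}

```text
clock: 12.57
tool_pos: [0.4837, -0.0374, 0.241]
eef_rot: [1.371, 2.822, 0.003]
ft_force: [-0.1, 0.2, 0.0]
grip_width: 0.851
```

Call:
{"api": "carry_out", "payload": {
  "deltas": [10,-10,0,0,32,-32,0,0,58,-58,0,0,84,-86,0,0,105,-106,0,0,117,-120,0,0,123,-126,0,0,123,-126,0,0,123,-126,0,0],
  "grip": 0
}}

```text
clock: 13.32
tool_pos: [0.6048, -0.163, 0.2363]
eef_rot: [-1.372, -2.824, 0.001]
ft_force: [-0.4, 0.5, -0.4]
grip_width: 0.248
```

```bash
python3 st.py; python3 - <<'E'
from h import *
from scipy.spatial.transform import Rotation as R
s=robot.sense(); p=s['tool_pos']; M=R.from_rotvec(s['eef_rot']).as_matrix()
for c in('scene','top'):
    im=snap(c,c+'4.png')[:,:,::-1]
    x0,y0=(120,90) if c=='scene' else (290,140); k=4
    z=np.ascontiguousarray(cv2.resize(im[y0:y0+140,x0:x0+170],None,fx=k,fy=k,interpolation=2))
    for X,col in((p,(255,0,255)),([.606,-.1635,.157],(0,0,0))):
        q=proj(c,X);cv2.circle(z,tuple(int(t) for t in ((q-[x0,y0]+.5)*k)),3,col,1); print(c,q)
    cv2.imwrite(f'pics/{c}4z.png',z)
    for d in imaging.look_for('mist_button_top',c): print(d)
E
```

```text
{'clock': 13.3167, 'tool_pos': [0.6048, -0.163, 0.2363], 'ft_force': [-0.4008, 0.5199, -0.3919], 'torque': [-0.0268, -0.0052, 0.0337], 'grip_width': 0.248, 'joints': [0.1006, 0.3971, 0.1516, 1.5783, -0.0633, 1.1728, 0.9319]} yaw 128.19 j7 0.159
local F [0.66 0.01 0.39]
scene [176.10216739 143.26505388]
scene [180.51385731 171.80800518]
{'rect': [183.1, 172.1, 12.1, 10.1], 'conf': 0.53}
{'rect': [137.7, 209.8, 17.8, 13.2], 'conf': 0.47}
top [374.63662329 199.72173461]
top [369.72778621 202.664568  ]
```

View pics/scene4z.png

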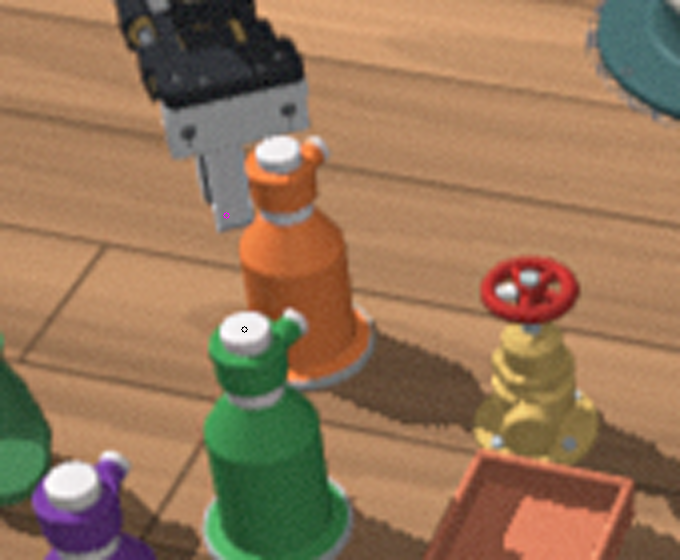

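View pics/top4z.png

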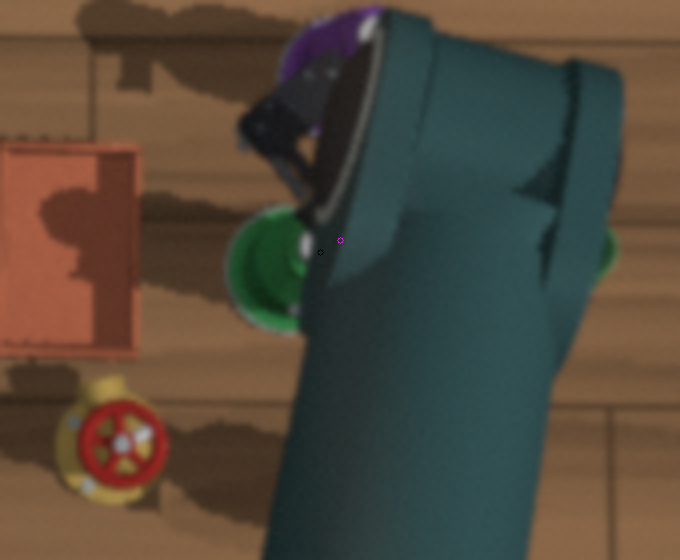

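Call:
{"api": "carry_out", "payload": {
  "deltas": [3,0.5,-15,0,3,0.5,-35,0,3,0.5,-52,0,3,0.5,-62,0,3,0.5,-68,0,3,0.5,-68,0,3,0.5,-68,0,3,0.5,-68,0],
  "grip": 0
}}

```text
clock: 14.18
tool_pos: [0.6088, -0.163, 0.1705]
eef_rot: [1.372, 2.825, 0.0]
ft_force: [-0.3, -0.1, 0.8]
grip_width: 0.004
```

```bash
python3 st.py; python3 - <<'E'
from h import *
for c in('scene',):
    im=snap(c,c+'5.png')[:,:,::-1]
    x0,y0=(140,120); k=6
    cv2.imwrite(f'pics/{c}5z.png',cv2.resize(im[y0:y0+90,x0:x0+110],None,fx=k,fy=k,interpolation=2))
E
```

```text
{'clock': 14.1833, 'tool_pos': [0.6088, -0.163, 0.1705], 'ft_force': [-0.3002, -0.1015, 0.7514], 'torque': [-0.0047, 0.0268, -0.0118], 'grip_width': 0.0038, 'joints': [0.1054, 0.461, 0.1443, 1.6398, -0.074, 1.0447, 0.9388]} yaw 128.2 j7 -0.001
local F [ 0.11 -0.3  -0.75]
```

View pics/scene5z.png

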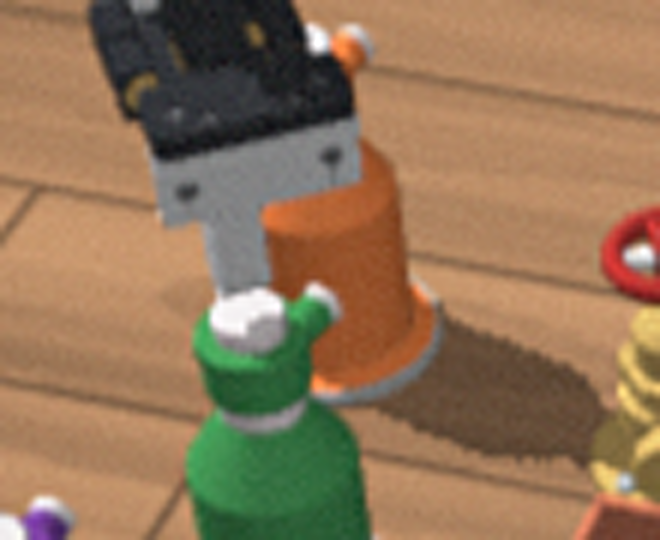

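```bash
python3 - <<'E'
from h import *
im=cv2.imread('pics/scene5.png'); x0,y0,k=165,150,16
z=cv2.resize(im[y0:y0+35,x0:x0+45],None,fx=k,fy=k,interpolation=2)
for X,col in((robot.sense()['tool_pos'],(255,0,255)),([.608,-.1625,.160],(0,0,0))):
    q=proj('scene',X);print(q);cv2.circle(z,tuple(int(t) for t in ((q-[x0,y0]+.5)*k)),4,col,2)
cv2.imwrite('pics/z6.png',z)
E
```

```text
[179.39713731 168.00697237]
[180.39230209 171.42115357]
```

View pics/z6.png

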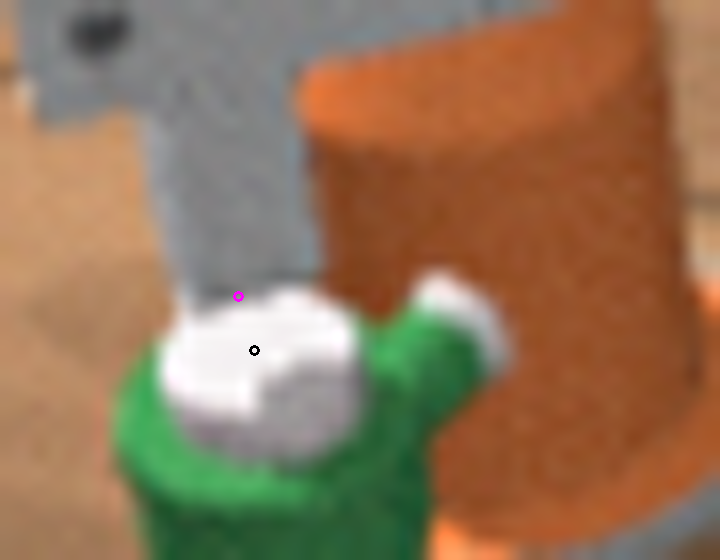

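Call:
{"api": "carry_out", "payload": {
  "deltas": [0,0,-3,0,0,0,-6,0,0,0,-8,0,0,0,-8,0,0,0,-8,0]
}}

```text
clock: 14.65
tool_pos: [0.6082, -0.163, 0.1613]
eef_rot: [-1.372, -2.826, 0.0]
ft_force: [0.5, 0.4, 0.5]
grip_width: 0.007
```

Call:
{"api": "carry_out", "payload": {
  "deltas": [0,0,-1,0,0,0,-2,0,0,0,-2,0]
}}

```text
clock: 14.9
tool_pos: [0.6084, -0.163, 0.1594]
eef_rot: [1.372, 2.826, -0.0]
ft_force: [-0.5, 0.6, 1.8]
grip_width: 0.007
```

Call:
{"api": "carry_out", "payload": {
  "deltas": [0,0,-1,0,0,0,-2,0,0,0,-2,0]
}}

```text
clock: 15.15
tool_pos: [0.6084, -0.163, 0.1574]
eef_rot: [1.372, 2.826, -0.0]
ft_force: [0.4, -0.6, 3.5]
grip_width: 0.007
```

Call:
{"api": "carry_out", "payload": {
  "deltas": [0,0,-1,0,0,0,-1.5,0,0,0,-1.5,0]
}}

```text
clock: 15.4
tool_pos: [0.6084, -0.163, 0.1559]
eef_rot: [1.372, 2.826, -0.0]
ft_force: [0.7, -1.0, 3.5]
grip_width: 0.004
```

Call:
{"api": "carry_out", "payload": {
  "deltas": [0,0,-0.5,0,0,0,-1,0,0,0,-1,0]
}}

```text
clock: 15.65
tool_pos: [0.6084, -0.163, 0.1549]
eef_rot: [1.372, 2.826, -0.0]
ft_force: [0.5, -0.5, 4.7]
grip_width: 0.007
```

Call:
{"api": "carry_out", "payload": {
  "deltas": [0,0,-0.5,0,0,0,-0.5,0]
}}

```text
clock: 15.82
tool_pos: [0.6084, -0.163, 0.1545]
eef_rot: [1.372, 2.826, -0.0]
ft_force: [1.5, -0.2, 5.4]
grip_width: 0.005
```

Call:
{"api": "carry_out", "payload": {
  "deltas": [0,0,-0.5,0,0,0,-0.5,0]
}}

```text
clock: 15.98
tool_pos: [0.6084, -0.163, 0.1543]
eef_rot: [1.372, 2.826, 0.0]
ft_force: [-0.3, -0.0, 8.3]
grip_width: 0.009
```

Call:
{"api": "carry_out", "payload": {
  "deltas": [0,0,-0.5,0,0,0,-0.5,0,0,0,-0.5,0]
}}

```text
clock: 16.23
tool_pos: [0.6085, -0.163, 0.1542]
eef_rot: [1.372, 2.825, 0.0]
ft_force: [-2.6, 0.5, 13.2]
grip_width: 0.006
```

The force is climbing with no further travel, so the button is at its end stop. I'll back off now.

Call:
{"api": "carry_out", "payload": {
  "deltas": [0,0,3,0,0,0,8,0,0,0,15,0,0,0,40,0,0,0,75,0,0,0,90,0,-20,20,90,0,-60,60,90,0,-90,90,90,0,-110,130,90,0,-120,170,90,0,-120,210,90,0,-120,250,90,0,-120,280,90,0,-120,290,90,0,-120,290,90,0,-120,290,90,0]
}}

```text
clock: 17.65
tool_pos: [0.4881, 0.1271, 0.2434]
eef_rot: [-1.37, -2.827, 0.001]
ft_force: [-0.2, -0.5, 0.3]
grip_width: 0.005
```

```bash
python3 st.py; python3 - <<'E'
from h import *
for c in('scene','top'): snap(c,c+'7.png')
im=cv2.imread('pics/scene7.png');cv2.imwrite('pics/z7.png',cv2.resize(im[100:250,120:320],None,fx=4,fy=4,interpolation=2))
im=cv2.imread('pics/top7.png');cv2.imwrite('pics/zt7.png',cv2.resize(im[140:290,290:440],None,fx=4,fy=4,interpolation=2))
E
```

```text
{'clock': 17.65, 'tool_pos': [0.4881, 0.1271, 0.2434], 'ft_force': [-0.1957, -0.5295, 0.3151], 'torque': [-0.0399, 0.0139, 0.0021], 'grip_width': 0.0051, 'joints': [-0.2804, 0.165, -0.0398, 1.862, 0.0076, 1.1155, 0.3449]} yaw 128.27 j7 -0.395
local F [-0.29 -0.48 -0.31]
```

View pics/z7.png

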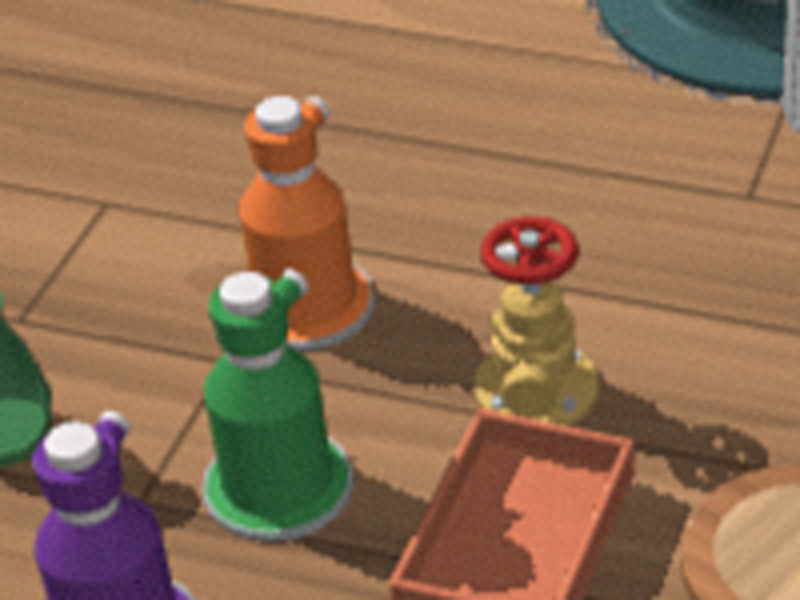

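View pics/zt7.png

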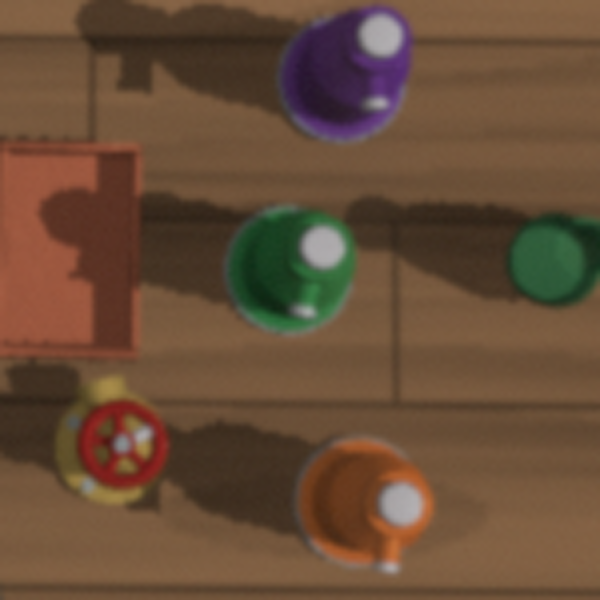

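```bash
python3 -c "
from bench import job
print(job.finish_job())"
```

```text
the job is handed in; nothing more can be done
None
```

The valve is open and snug against its inner stop, and the green mister's button has been pressed fully down and released. I handed the job in at about 18 s of the 72 s allowed; no verdict was reported.

- **Wheel:** I turned it about 283° anticlockwise in two grips, which raised it about 12.6 mm. The stop came at about 250°, and I went on about 32° past it. The moment rose from about 0.34 N m in free turning to 0.42–0.455. That is roughly 0.10–0.12 above free turning, inside the snug range of 0.06–0.18 and well below forced. Single moment readings scattered by about 0.02, but the last joint's effort agreed on where the stop was.
- **Wheel after release:** the final picture shows the white spoke turned about 281°, so the wheel did not slip or spring back.
- **Button:** contact was at about 0.161 m height and the end stop at 0.154 m. There the force climbed with no further travel, to 13 N on the last reading. That is more than the 5 N needed, because I pushed one extra step to confirm the end stop. After I lifted clear, the pictures show the button back up.
- **Everything else:** the tray and the look-alike misters look unmoved in the final close-up pictures. I did not check the root hooks in them. The arm is clear of everything, with only sensor noise left on the force reading.

The two cameras disagreed by about 5 mm on positions. I settled that by feel: the wheel grip came out centred, and I corrected the button position by the same offset.

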